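# Tag out the isolating valve, then hold the hatch cover over its studs

### The arm

A 6-joint arm with a two-finger parallel gripper is mounted at the origin on the work surface. World frame = base frame: x ahead of the robot, y to its left, z up, the work surface at z = 0. Lengths are in mm, angles in rad, forces in N, time in s.
With the tool pointing down it reaches from about 400 to 925 mm from the base axis. Payload 12.5 kg.
Tool frame: the origin (TCP) lies between the finger pads; the fingertips stand 19 mm ahead of it and the grasp point (between the pads) is the TCP (env.tips_ahead is the distance from the TCP to the fingertips, in mm); z points along the fingers, y is the line along which they close (so a half turn about z gives the same grasp; the last joint's range is limited). The gripper opens to 95 mm and grips with 3 to 60 N. Pads are 20 mm wide; open, the fingers measure 119 mm over their backs; the gripper's body (75 mm by 180 mm) begins 59 mm behind the grasp point.
Start: joints at [1.132, 0.491, 1.559, -0, 1.092, -0.106], TCP at [204.165, 590.73, 233.661] pointing down, gripper open.
Joint ranges: [-3.1, 3.1], [-0.84, 2.19], [0.05, 2.79], [-1.13, 4.28], [0.06, 2.93], [-2.69, 2.69]. Speed limits (rad/s): [2.22, 2.22, 2.79, 3.14, 3.14, 3.14].

### API

Orientations are given as [roll, pitch, yaw] about the fixed x, y, z axes, in that order (R = Rz(yaw) Ry(pitch) Rx(roll)).
In Python, from cell import env gives the robot as it stands.
- The arm moves only by the shell command python3 -m crank 'ROWS'. ROWS is JSON, a list of rows, each a list of 5 numbers: the shift along the tool's x, y, z in mm, then the turn about the tool's z in degrees, then the finger opening in mm, from 0 to 95.1. In form: [[dx, dy, dz, yaw, grip], ...]. A call has 1 to 10 rows; each row is the pose to reach, as a shift and turn from the pose commanded when the call began, along the tool's axes at that moment; what a row does not reach only later rows make up. A row lasts 1/12 s, in which the tool goes at most 41.7 mm and 7.16 degrees, less where a joint would pass 70% of its speed; a pose out of reach is approached as far as the arm can. A call with a gripper value outside its range is refused whole. The fingers move at their own pace and stop on an object; the grip force is fixed at half the most. Time passes only in rows, so rows that repeat a pose let the fingers close. It gives the time, the measured TCP pose, the force, the opening and the grip force at its end, in the units of the state.
- env.state(): the state, without advancing time (a new reading comes with each control period).
- env.read_camera(name): name is "scene" or "side" or "wrist"; returns a dict with "img" (400x640x3 uint8, blue, green, red), "K" (3x3 intrinsics, pixels), "k1" (the pictures are not rectified: a ray, as slopes to the right and down, at radius r is drawn at 1 + k1 r^2 times it, then the intrinsics apply), "pose" (4x4, takes a point from camera to world coordinates). Camera axes: x right, y down, z forward; pixel columns grow to the right and rows downward; lengths in mm; the calibration is good to about 2 mm. A picture is of the moment at which its call begins. There is no depth.
- env.job_done(): hands the job in; it is judged then, once.
The state is a dict: "t": time; "joints": joint angles; "qvel": joint speeds; "tau": joint torques, N m; "eef_pos": TCP position; "tcp_rot": TCP orientation; "ft_force": force on the tool from outside, world axes, zero at the start; "moment": the same for the moment, N m; "opening": opening from 0.0 (shut) to 1.0 (fully open); "grip_force": force on a finger pad.
Only numpy, scipy, OpenCV 4.12 (cv2) and the standard library are available. Lean on these libraries where they do the work, as an engineer would, in place of code of your own. Each camera call takes 0.05 s, during which the arm holds its last target. There are 200 camera calls.

### The job

First lock out the pot's isolating valve: take the white tag from its wooden slot, hang it by its eye on the peg of the valve and let go of it. Then pick up the rectangular four-hole cover by its handle, carry it over the red pipes without knocking them, and hold it level and still just above the studded hatch, its holes lined up with the four studs and about 15 mm clear of the stud tips, so that a colleague can lay the gasket; do not touch the hatch or its studs with the cover at any time, and leave the round cover where it is. Finish while still holding the cover there: do not put it down or let go.

Things in the scene. Friction and masses are not known exactly. Their poses are not given: they have to be found in the camera images.
- tag: White lock-out tag standing in the holder's slot. Plate 60 wide (y) x 5 thick (x) x 80 high, on top a grip bar 60 x 10 thick x 32 high; 112 high in all. Eye of 28 diameter along x, mid-width, centre 59 and top 73 above the bottom edge. Both faces alike. About 60 g, varies. Origin: centre of the bottom edge, z up to the bar. Grip the bar across its 10 thickness from above.
- tag_eye (a point): Centre of the tag's eye, 59 mm above the tag's bottom edge, 53 mm below its top; axes as the tag.
- holder: Fixed wooden holder 52 (x) x 92 (y) x 32 high with a slot 8 wide along its y; slot floor 6 above the table, so the tag stands 26 deep in it and its top is 118 above the table. Lift the tag straight up. Origin: centre of the underside, on the table.
- valve: Fixed brass isolating valve on an upright copper pipe, 202 high, lever and pipe stub on its +x side. A steel peg of 8 diameter leaves its top towards its own -x (roughly to the robot), 78 long from the pipe axis, rising from 193.5 high at the axis to 206.5 at the tip (ball of 12). Stem 16 thick from 167 to 202 high, brass body below 26 x 30. Origin: on the pipe axis, on the table.
- valve_peg (a point): Point on the peg's centre line, 42 mm from the pipe axis towards the tip, 200.5 mm above the table: where the tag is to hang. Axes as the valve: tip towards -x, z up. A hung tag's eye centre is 10 mm below the peg's centre line; the tag may slide along the peg.
- cover: Loose rectangular aluminium cover lying on the table: plate 130 (x) x 90 (y) x 10, four holes of 14 at x = +-50, y = +-32, dark bridge handle along x: bar 84 long x 14 wide x 12 high, centre 50 above the underside, legs at x = +-36 (60 free between them, 34 under the bar). About 0.5 kg, varies; balanced under the handle's middle. A half turn gives the same. Origin: centre of the underside.
- cover_handle (a point): Centre of the cover's handle bar, 50 mm above the cover's underside; axes as the cover. Grip across the 14 width (along the cover's y).
- hatch: Fixed grey pot of 90 diameter with a steel flange 130 (x) x 90 (y) on top, upper face 102 above the table, with four upright studs of 8 diameter at x = +-50, y = +-32, tips 125 above the table, and a rectangular opening in the middle. Origin: under its centre, on the table.
- hatch_tips (a point): Middle of the four stud tips, 125 mm above the table, axes as the hatch. The cover's underside (cover origin) must stop over this point, about 15 mm higher, with the cover's x along the hatch's x (either way round).
- header: Fixed run of two red pipes of 34 diameter one above the other along its x, 560 long, upper side 125 above the table, on three stands; a round gauge on top at x = +230 reaches 198 above the table. It lies between the covers and the hatch. Origin: middle of the run, on the table.
- round_cover: Loose round aluminium cover of 84 diameter, 10 thick, with a similar handle (top 52 high). Does not fit here: leave it alone. It and the rectangular cover may have changed places. Origin: centre of the underside.
Mind the look-alikes: they are no part of the job. Leave any green or yellow look-alike of the cover alone.

How it is judged (in metres and radians):
On the way:
1. the tag hangs by its eye on the valve's peg, released, while the cover still lies on the table (x of tag_eye in the frame of valve_peg between -0.036 and 0.036 m and y of tag_eye in the frame of valve_peg between -0.014 and 0.014 m and z of tag_eye in the frame of valve_peg between -0.022 and 0 m and contact force between tag and valve above 0.1 N and contact force between tag and the fingers below 0.05 N and angle between tag's own z axis and vertical below 0.35 rad and height (world z) of cover below 0.02 m), for 0.3 s.
At the end, for the whole second after the job is handed in: The tag hangs by its eye on the peg, let go. The cover is held still by the fingers alone, underside 4 to 28 mm above the stud tips, centre within 8 mm of the hatch's, long sides within 0.10 rad, tilt under 0.09 rad, touching nothing else (x of tag_eye in the frame of valve_peg between -0.036 and 0.036 m and y of tag_eye in the frame of valve_peg between -0.014 and 0.014 m and z of tag_eye in the frame of valve_peg between -0.022 and 0 m and contact force between tag and valve above 0.1 N and contact force between tag and the fingers below 0.05 N and angle between tag's own z axis and vertical below 0.35 rad and horizontal distance between cover and hatch_tips below 0.008 m and z of cover in the frame of hatch_tips between 0.004 and 0.028 m and angle between the x axis of cover and the x axis of hatch, either way round below 0.1 rad and angle between cover's own z axis and vertical below 0.09 rad and linear speed of cover below 0.02 m/s and contact force between cover and the fingers above 2 N and contact force between cover and hatch below 0.05 N and contact force between cover and header below 0.05 N and contact force between cover and valve below 0.05 N and contact force between cover and tag below 0.05 N); the arm keeps its last pose, push and grip.
It fails at once if the cover touches the hatch or its studs (contact force between cover and hatch above 0.5 N).
It fails at once if the cover knocks the red pipes (contact force between cover and header above 1 N).
It fails at once if the round cover is shifted by more than 30 mm (distance of round_cover from where it was at the start of the episode above 0.03 m).
It also fails if it takes over 61 s, if anything falls off the work surface, if the arm or the gripper's body presses on something with over 40 N, if the wrist force passes 120 N, or if a joint passes its speed limit or range.

## Working session

There is one attempt and no reset: what is moved stays moved. The work goes in short steps, Python scripts to look and compute and a shell command to move; the robot and the scene stay as the last step left them, time stands still between calls to the robot, and variables do not carry over. Pictures are saved under pics/ and viewed, at most 10 in all, crops included, and the job is handed in when it is done.

```bash
ls; mkdir -p pics; cat > h.py <<'E'
from cell import env
import numpy as np, cv2
def snap(n):
    c=env.read_camera(n); np.savez('pics/'+n+'.npz',**{k:np.array(v) for k,v in c.items()}); return c
def load(n): return np.load('pics/'+n+'.npz')
def ray(c,u,v):
    K=c['K'];k1=float(c['k1']);D=np.array([k1,0,0,0,0.])
    p=cv2.undistortPoints(np.array([[[u,v]]],float),K,D,None,None,None) if False else None
    d=np.array([(u-K[0,2])/K[0,0],(v-K[1,2])/K[1,1]]);x=d.copy()
    for _ in range(30): x=d/(1+k1*(x@x))
    P=c['pose'];return P[:3,3],P[:3,:3]@np.array([x[0],x[1],1])
def atz(c,u,v,z):
    o,d=ray(c,u,v);return (o+d*(z-o[2])/d[2]).round(1)
def proj(c,p):
    P=c['pose'];q=P[:3,:3].T@(np.array(p,float)-P[:3,3]);s=q[:2]/q[2];s=s*(1+float(c['k1'])*(s@s));K=c['K']
    return np.array([K[0,0]*s[0]+K[0,2],K[1,1]*s[1]+K[1,2]]).round(1)
def tri(obs):
    A=np.zeros((3,3));b=np.zeros(3)
    for c,u,v in obs:
        o,d=ray(c,u,v);d/=np.linalg.norm(d);M=np.eye(3)-np.outer(d,d);A+=M;b+=M@o
    return np.linalg.solve(A,b).round(1)
def totool(dw):
    from scipy.spatial.transform import Rotation as R
    s=env.state();return R.from_euler('xyz',s['tcp_rot']).inv().apply(dw).round(1)
E
python3 - <<'E'
from h import *
for n in ['scene','side','wrist']:
    c=snap(n);print(n,c['pose'].round(3).tolist(),c['K'].tolist(),c['k1']);cv2.imwrite(f'pics/{n}0.png',c['img'])
print(env.state())
E
```

```text
pics
scene [[-0.242, 0.822, -0.515, 1091.845], [0.97, 0.198, -0.139, 30.537], [-0.013, -0.534, -0.846, 1123.894], [0.0, 0.0, 0.0, 1.0]] [[463.19716209174663, 0.0, 316.5797358482865], [0.0, 463.19716209174663, 190.10952477554827], [0.0, 0.0, 1.0]] -0.07218213753090287
side [[0.999, -0.015, 0.032, 422.804], [-0.032, -0.779, 0.626, -1013.067], [0.016, -0.626, -0.779, 1196.689], [0.0, 0.0, 0.0, 1.0]] [[513.0846544708583, 0.0, 314.18184342905823], [0.0, 513.0846544708583, 203.6128470428992], [0.0, 0.0, 1.0]] -0.14895276173114375
wrist [[0.327, 0.919, 0.222, 142.479], [0.945, -0.318, -0.077, 612.143], [-0.0, 0.235, -0.972, 384.801], [0.0, 0.0, 0.0, 1.0]] [[276.13466910995044, 0.0, 319.72357300359295], [0.0, 276.13466910995044, 200.68522389199163], [0.0, 0.0, 1.0]] 0.0032690058166884336
{'t': 0.15, 'joints': array([ 1.13239843e+00,  4.91395230e-01,  1.55928280e+00, -1.32605812e-05,
        1.09169865e+00, -1.05596530e-01]), 'qvel': array([ 1.28141141e-04, -2.71582299e-03, -1.85863563e-03, -9.59319904e-06,
        1.02300427e-04,  4.69209281e-04]), 'tau': array([ 2.02863797e-03, -6.12893057e+01, -2.58271605e+01,  6.92404015e-02,
        4.74780123e-02, -3.51575648e-05]), 'eef_pos': array([204.09809876, 590.57811287, 233.22123415]), 'tcp_rot': array([-3.14081176e+00, -7.09392217e-05,  2.80879738e+00]), 'ft_force': array([ 0.7059406 , -0.59576218, -0.61413337]), 'moment': array([ 0.01804552,  0.00323175, -0.04632769]), 'grip_force': 0.0, 'opening': 1.0006015277226554}
```

View pics/scene0.png

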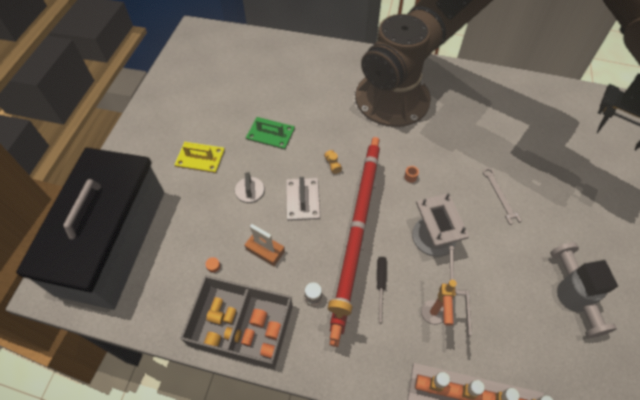

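View pics/side0.png

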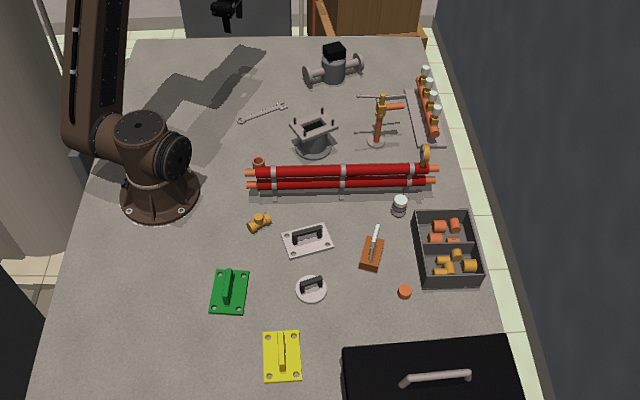

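The scene view shows the lookalikes for the cover: grey rectangle (303,198), round (249,188), green (271,132) and yellow (200,155). In the side view these are (307,240), (311,289), (229,291) and (282,355). The grey four-hole rectangle is the right one. The tag is at scene (262,237) and side (375,240), and the valve is at scene (446,295) and side (380,120). Next, a close crop montage.

```bash
python3 - <<'E'
from h import *
L=[('side',374,244),('side',380,112),('side',314,128),('side',307,240),('scene',264,243),('scene',448,290),('scene',440,222),('scene',303,198)]
t=[]
for n,u,v in L:
    im=load(n)['img'][v-37:v+38,u-33:u+33+0]
    im=cv2.resize(im,(264,300),interpolation=cv2.INTER_CUBIC)
    for k in range(0,66,10):
        cv2.putText(im,str(u-33+k),(k*4,8),0,.3,(255,0,255),1);cv2.line(im,(k*4,10),(k*4,14),(255,0,255),1)
    for k in range(0,75,10):
        cv2.putText(im,str(v-37+k),(0,k*4+4),0,.3,(0,255,255),1)
    t.append(im)
t.append(t[0]*0)
cv2.imwrite('pics/m1.png',np.vstack([np.hstack(t[:3]),np.hstack([t[3],t[4],t[5]])]))
cv2.imwrite('pics/m2.png',np.hstack([t[6],t[7]]))
E
```

```text
(no output)
```

View pics/m1.png

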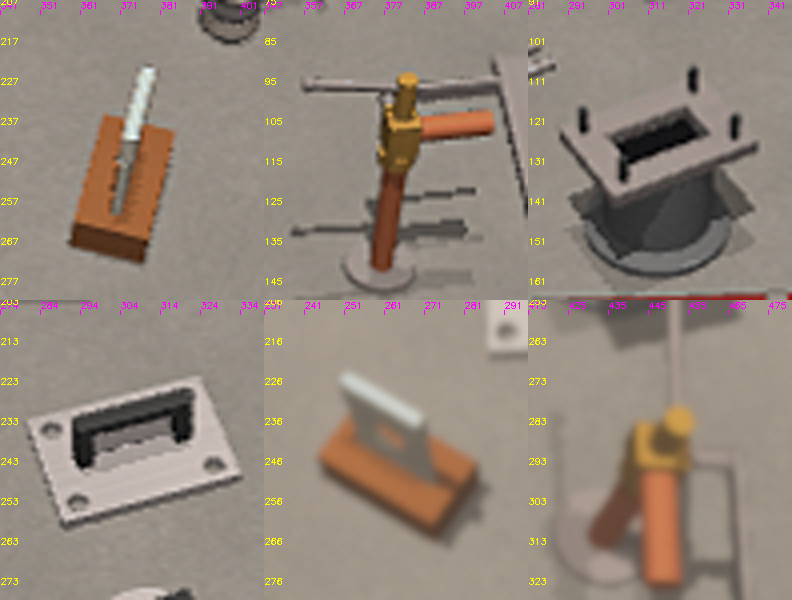

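View pics/m2.png

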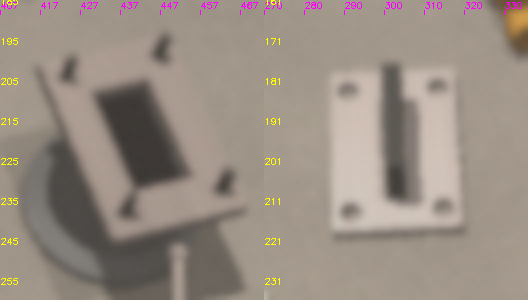

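```bash
python3 - <<'E'
from h import *
S=load('side');C=load('scene')
def pr(n,c,z,L): print(n,[atz(c,*p,z)[:2].tolist() for p in L])
pr('tagtop scene',C,118,[(251.2,225.2),(271,236)])
pr('holder side',S,32,[(367.2,235.7),(384.7,240.2),(378,268),(359.2,265)])
pr('holder scene',C,32,[(245,246),(273.7,262.2),(284.2,247.7)])
pr('peg tip/stem side',S,206.5,[(357.2,96),(382.5,94.5)])
pr('peg tip/stem scene',C,206.5,[(451.7,247.5),(453,283)])
pr('studs side',S,125,[(294.7,118),(322,108.5),(332.7,120.2),(304.7,130)])
pr('studs scene',C,125,[(425,200),(448.7,194.5),(465,228.2),(440.7,234.5)])
pr('cover side',S,10,[(286.7,235.5),(293.5,253.5),(327.2,244.2)])
pr('cover scene',C,10,[(290.7,183.5),(313.2,182.7),(314.7,212.5),(291.7,214)])
print('pipes side',atz(S,260,175,125),atz(S,425,168,125),'scene',atz(C,374,150,125),atz(C,340,320,125))
E
```

```text
tagtop scene [[615.7, -267.0], [632.5, -210.9]]
holder side [[614.9, -195.6], [662.2, -211.9], [633.9, -301.3], [584.4, -290.6]]
holder scene [[637.1, -289.0], [662.8, -203.1], [617.4, -188.4]]
peg tip/stem side [[606.4, 194.8], [684.1, 201.8]]
peg tip/stem scene [[607.3, 201.2], [688.7, 211.8]]
studs side [[417.3, 189.3], [504.0, 233.1], [534.9, 177.5], [447.3, 134.4]]
studs scene [[447.8, 138.3], [417.4, 195.2], [504.9, 243.3], [535.8, 187.2]]
cover side [[390.5, -174.7], [409.3, -235.7], [503.6, -206.7]]
cover scene [[408.8, -230.9], [391.0, -168.7], [485.3, -140.5], [504.8, -201.0]]
pipes side [318.3 -47.1 125. ] [789.8 -27.6 125. ] scene [322.8 -14.6 125. ] [795.6  -3.7 125. ]
```

```bash
cat >> h.py <<'E'
def go(x,y,z,yaw):
    s=env.state();p=s['eef_pos'];d=(yaw-s['tcp_rot'][2]+np.pi)%(2*np.pi)-np.pi
    print('t',round(s['t'],2),'at',p.round(1),'rot',np.round(s['tcp_rot'],4),'shift',totool(np.array([x,y,z])-p),'turn',round(-np.degrees(d),2))
E
python3 -c "
from h import *
go(624,-243,270,1.27)"
```

```text
t 0.15 at [204.1 590.6 233.2] rot [-3.1408e+00 -1.0000e-04  2.8088e+00] shift [-669.2 -650.7  -36.3] turn 88.17
```

```bash
T='python3 -m crank'; python3 -m crank '[[-15,-15,-36,4,95],[-45,-44,-36,11,95],[-75,-73,-36,18,95],[-105,-102,-36,25,95],[-135,-131,-36,32,95],[-165,-160,-36,39,95],[-195,-190,-36,46,95],[-225,-219,-36,53,95],[-255,-248,-36,60,95],[-285,-277,-36,67,95]]'
python3 -c "
from h import *
go(624,-243,270,1.27)"
```

```text
t: 0.98
eef_pos: [382.8, 235.1, 269.7]
tcp_rot: [3.141, -0.0, 1.634]
ft_force: [1.9, 0.6, -0.6]
opening: 0.999
grip_force: 0.0
t 0.98 at [382.8 235.1 269.7] rot [ 3.1414e+00 -1.0000e-04  1.6336e+00] shift [-4.923e+02  2.107e+02 -3.000e-01] turn 20.83
```

```bash
python3 -m crank '[[-492,211,0,21,95],[-492,211,0,21,95],[-492,211,0,21,95],[-492,211,0,21,95],[-492,211,0,21,95],[-492,211,0,21,95],[-492,211,0,21,95],[-492,211,0,21,95],[-492,211,0,21,95],[-492,211,0,21,95]]'
python3 -c "
from h import *
go(624,-243,270,1.27)"
```

```text
t: 1.82
eef_pos: [573.0, -135.9, 269.5]
tcp_rot: [-3.141, -0.0, 1.273]
ft_force: [0.7, 0.5, 0.4]
opening: 1.002
grip_force: 0.0
t 1.82 at [ 573.  -135.9  269.5] rot [-3.1413e+00 -2.0000e-04  1.2726e+00] shift [-87.3  80.2  -0.6] turn 0.15
```

```bash
python3 -m crank '[[-30,27,0,0,95],[-60,54,0,0,95],[-87,80,0,0,95],[-87,80,0,0,95],[-87,80,0,0,95]]'
python3 - <<'E'
from h import *
c=snap('wrist');print(c['pose'][:3,3].round(1));S=env.state();print(S['eef_pos'],S['tcp_rot'])
print('exp tag',proj(c,[624,-243,118]),'cover',proj(c,[447,-188,10]))
for p in ([615.7,-271,118],[632.5,-214,118],[624,-243,118]): print(proj(c,p))
u,v=proj(c,[624,-243,100]).astype(int);u=min(max(u,100),540);v=min(max(v,75),325)
cv2.imwrite('pics/w1.png',cv2.resize(c['img'][v-75:v+75,u-100:u+100],None,fx=4,fy=4,interpolation=cv2.INTER_CUBIC));print('origin',u-100,v-75)
E
```

```text
t: 2.23
eef_pos: [623.5, -242.0, 268.3]
tcp_rot: [-3.14, -0.0, 1.271]
ft_force: [1.3, 0.1, 0.9]
opening: 0.997
grip_force: 0.0
[ 643.3 -179.5  420. ]
[ 623.16192432 -240.64468418  268.74599207] [-3.14009891e+00 -5.05468448e-04  1.27196452e+00]
exp tag [320.5 195.3] cover [196.8 179.7]
[320.8 220.3]
[320.1 168.3]
[320.5 195.3]
origin 220 117
```

View pics/w1.png

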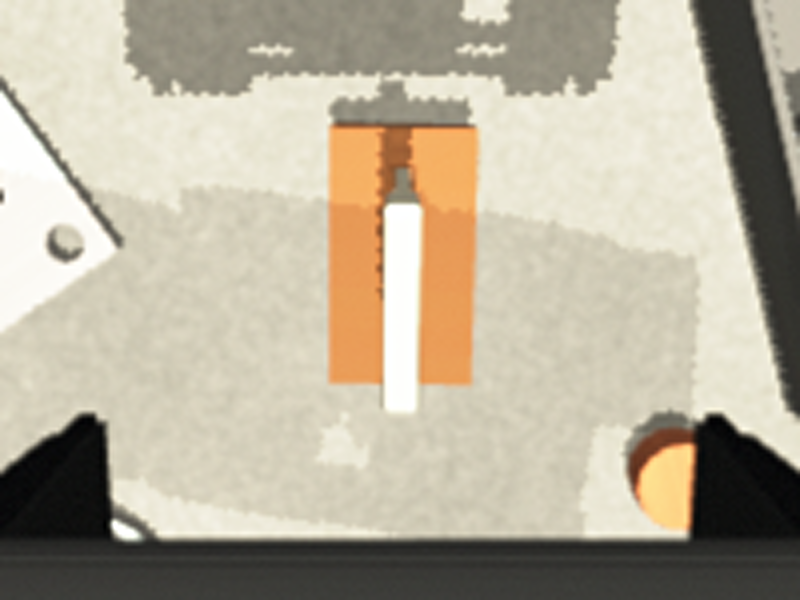

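The tag's top bar runs from (320.5,168) to (320,220), centred between the fingers and aligned with them. I'll descend and grip.

```bash
python3 - <<'E'
from h import *
c=load('wrist')
print(atz(c,320.5,167.8,118),atz(c,320,220,118));go(624.3,-242.3,104,1.272)
E
```

```text
[ 633.1 -213.6  118. ] [ 614.9 -270.4  118. ]
t 2.28 at [ 623.2 -240.6  268.7] rot [-3.1401e+00 -5.0000e-04  1.2720e+00] shift [ -1.3   1.8 164.7] turn -0.0
```

```bash
python3 -m crank '[[0,0,30,0,60],[0,0,70,0,60],[-1,0.5,110,0,60],[-1,0.5,145,0,60],[-1,0.5,165,0,60],[-1,0.5,165,0,60],[-1,0.5,165,0,0],[-1,0.5,165,0,0],[-1,0.5,165,0,0],[-1,0.5,165,0,0]]'; python3 -m crank '[[0,0,0,0,0],[0,0,0,0,0],[0,0,0,0,0]]'
```

```text
t: 3.12
eef_pos: [624.3, -241.6, 106.6]
tcp_rot: [3.139, 0.0, 1.273]
ft_force: [-0.2, -0.8, -0.4]
opening: 0.406
grip_force: 0.0
t: 3.37
eef_pos: [623.8, -241.6, 105.1]
tcp_rot: [3.141, 0.0, 1.273]
ft_force: [-0.6, -1.2, 0.2]
opening: 0.198
grip_force: 0.0
```

```bash
python3 -m crank '[[0,0,0,0,0],[0,0,0,0,0],[0,0,0,0,0],[0,0,0,0,0]]'; python3 -m crank '[[0,0,-10,0,0],[0,0,-25,0,0],[0,0,-50,0,0],[0,0,-90,0,0],[0,0,-130,0,0],[0,0,-170,0,0],[0,0,-195,0,0],[0,0,-205,0,0],[0,0,-205,0,0]]'
python3 -c "
from h import *
a=0.11
for r in (120,42): go(686-r*np.cos(a),204.5-r*np.sin(a),310,1.571+a)"
```

```text
t: 3.7
eef_pos: [623.7, -241.6, 104.7]
tcp_rot: [3.141, -0.0, 1.273]
ft_force: [-0.0, -0.3, 2.4]
opening: 0.104
grip_force: 30.0
t: 4.45
eef_pos: [624.0, -241.7, 312.4]
tcp_rot: [3.137, 0.001, 1.273]
ft_force: [-0.2, 0.5, -1.9]
opening: 0.102
grip_force: 30.0
t 4.45 at [ 624.  -241.7  312.4] rot [3.1374e+00 7.0000e-04 1.2730e+00] shift [ 397.1 -181.8    1.4] turn -23.38
t 4.45 at [ 624.  -241.7  312.4] rot [3.1374e+00 7.0000e-04 1.2730e+00] shift [ 428.1 -110.2    1.6] turn -23.38
```

```bash
python3 -m crank '[[15,-7,0,-1,0],[45,-22,0,-4,0],[85,-41,0,-7,0],[124,-60,0,-10,0],[163,-79,0,-12,0],[202,-98,0,-14,0],[241,-117,0,-17,0],[280,-136,0,-20,0],[318,-154,0,-22,0],[350,-170,0,-23.4,0]]'
python3 -c "
from h import *
a=0.11
for r in (130,42): go(686-r*np.cos(a),204.5-r*np.sin(a),310,1.571+a)"
```

```text
t: 5.28
eef_pos: [563.0, 139.7, 307.3]
tcp_rot: [-3.138, -0.0, 1.684]
ft_force: [1.0, -0.2, -0.8]
opening: 0.106
grip_force: 30.0
t 5.28 at [563.  139.7 307.3] rot [-3.1378e+00 -1.0000e-04  1.6840e+00] shift [50.9 -0.5 -2.7] turn 0.17
t 5.28 at [563.  139.7 307.3] rot [-3.1378e+00 -1.0000e-04  1.6840e+00] shift [50.7 87.5 -3. ] turn 0.17
```

```bash
python3 -m crank '[[25,0,0,0,0],[45,0,0,0,0],[51,-1,0,0,0],[51,-1,0,0,0],[51,-1,0,0,0],[51,-1,0,0,0]]'
python3 - <<'E'
from h import *
c=snap('wrist');s=snap('side');S=env.state();print(S['eef_pos'],S['tcp_rot'])
a=.11
pts=[[686-r*np.cos(a),204.5-r*np.sin(a),z] for r,z in((78,206.5),(42,200.5),(0,202))]
for p in pts: print('w',proj(c,p),'s',proj(s,p))
w=c['img'][100:250,300:500];w=cv2.resize(w,None,fx=4,fy=4,interpolation=cv2.INTER_CUBIC)
cv2.imwrite('pics/w2.png',w)
E
```

```text
t: 5.78
eef_pos: [558.1, 186.9, 308.9]
tcp_rot: [-3.14, 0.0, 1.681]
ft_force: [-0.7, -0.4, -0.5]
opening: 0.103
grip_force: 30.0
[558.33347154 186.77406224 309.3299233 ] [-3.14113345e+00  1.05233012e-04  1.67993455e+00]
w [373.5 201.6] s [357.9  95.8]
w [409.5 200.1] s [369.3  96.5]
w [453.7 200.5] s [382.8  95.1]
```

View pics/w2.png

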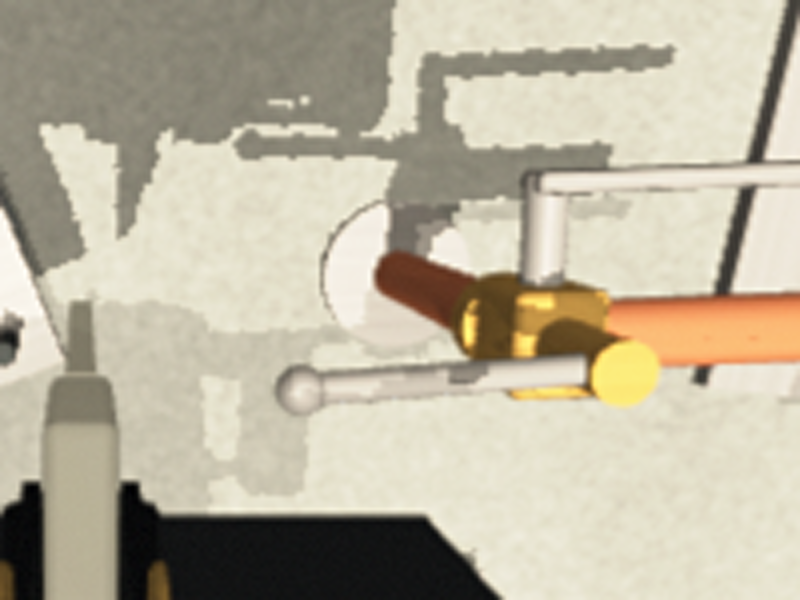

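Wrist view: the peg ball is at (375,197.5) and the stem top at (456,193.2). The tag hangs left of the tip in the fingers.

```bash
python3 - <<'E'
from h import *
c=load('wrist')
t=atz(c,375,197.5,206.5);s=atz(c,456,193.2,202);a=np.arctan2(*(s-t)[1::-1]);print(t,s,np.linalg.norm((s-t)[:2]),a)
for r in (130,42): 
  p=s-r*np.array([np.cos(a),np.sin(a),0]);p=t+(s-t)*(78-r)/78;go(p[0],p[1],246,1.571+a)
E
```

```text
[609.3 200.1 206.5] [686.6 211.8 202. ] 78.18043233444038 0.150218136063827
t 5.88 at [558.3 186.8 309.3] rot [-3.1411e+00  1.0000e-04  1.6799e+00] shift [ 5.6  0.1 63.3] turn -2.37
t 5.88 at [558.3 186.8 309.3] rot [-3.1411e+00  1.0000e-04  1.6799e+00] shift [ 9.2 88.2 63.3] turn -2.37
```

```bash
python3 -m crank '[[5,0,20,-2,0],[5.5,0,45,-2,0],[5.5,0,63,-2,0],[5.5,0,63,-2,0],[5.5,0,63,-2,0]]'
python3 -m crank '[[0.3,10,0,0,0],[0.6,20,0,0,0]]'
python3 - <<'E'
from h import *
c=snap('wrist');s=snap('side')
go(645,206,246,1.571+.14)
a=cv2.resize(c['img'][120:270,270:470],None,fx=3,fy=3,interpolation=cv2.INTER_CUBIC)
b=cv2.resize(s['img'][60:135,320:400],None,fx=6,fy=6,interpolation=cv2.INTER_CUBIC)[:,:200*2+0]
b=b[:450]
cv2.imwrite('pics/w3.png',np.hstack([a[:,:400],b[:,:400]]))
E
```

```text
t: 6.3
eef_pos: [557.7, 192.7, 246.5]
tcp_rot: [-3.14, 0.0, 1.715]
ft_force: [-1.2, 0.3, -0.3]
opening: 0.102
grip_force: 30.0
t: 6.47
eef_pos: [578.6, 196.8, 248.4]
tcp_rot: [3.139, -0.0, 1.716]
ft_force: [0.4, -0.4, -2.0]
opening: 0.103
grip_force: 30.0
t 6.57 at [579.3 197.  247.6] rot [ 3.1390e+00 -3.0000e-04  1.7158e+00] shift [-0.6 66.3  1.7] turn 0.28
```

View pics/w3.png

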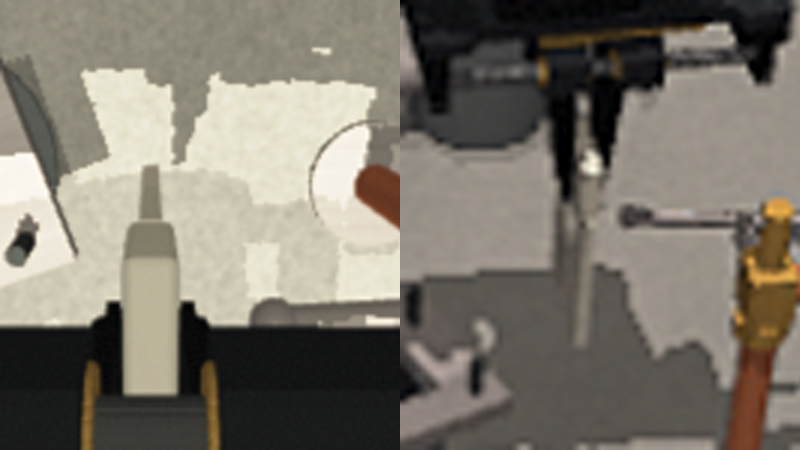

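Left (wrist): the peg ball is at (359,224) and the tag is upright in the grip. Right (side): the peg ball is at the height of the tag's eye, just ahead of it. I'll check the lateral offset numerically and then insert.

```bash
python3 - <<'E'
from h import *
c=load('wrist');s=load('side')
t=atz(c,359,224,206.5);print(t,atz(s,320+232/6,60+216/6,206.5),totool(t-env.state()['eef_pos']))
print('tag top far edge',atz(c,270+150/3,120+258/3,261),'tag side top', totool(atz(c,270+150/3,120+258/3,261)-env.state()['eef_pos']))
E
python3 -m crank '[[-0.5,8,0,0,0],[-0.5,16,0,0,0],[-0.5,24,0,0,0],[-0.5,32,0,0,0],[-0.5,40,0.5,0,0],[-0.5,48,1,0,0],[-0.5,56,2,0,0],[-0.5,64,3,0,0],[-0.5,66,3,0,0],[-0.5,66,3,0,0]]'
```

```text
[607.5 202.3 206.5] [610.8 194.8 206.5] [ 1.2 28.6 41.1]
tag top far edge [574.8 225.8 261. ] tag side top [ 29.2  -0.3 -13.4]
t: 7.4
eef_pos: [643.1, 205.9, 243.2]
tcp_rot: [-3.141, -0.0, 1.716]
ft_force: [-0.1, 0.4, -1.8]
opening: 0.103
grip_force: 30.0
```

```bash
python3 -m crank '[[0,0,3,0,0],[0,0,6,0,0],[0,0,8,0,0],[0,0,10,0,0],[0,0,11,0,0],[0,0,12,0,0],[0,0,12,0,0]]'
```

```text
t: 7.98
eef_pos: [642.5, 205.9, 231.5]
tcp_rot: [-3.141, -0.0, 1.716]
ft_force: [-0.6, 0.4, -0.9]
opening: 0.106
grip_force: 30.0
```

```bash
python3 -m crank '[[0,0,1,0,0],[0,0,1,0,35],[0,0,1,0,35],[0,0,1,0,35],[0,0,1,0,35],[0,0,1,0,35],[0,0,1,0,35],[0,0,1,0,35],[0,0,1,0,35]]'
python3 -m crank '[[0,0,0,0,35],[0,0,-5,0,35],[0,0,-15,0,35],[0,0,-30,0,35],[0,0,-60,0,35],[0,0,-95,0,35],[0,0,-120,0,35],[0,0,-120,0,35],[0,0,-120,0,35]]'
python3 - <<'E'
from h import *
c=snap('wrist');s=snap('side');print(env.state()['eef_pos'])
a=cv2.resize(c['img'][130:280,250:384],None,fx=3,fy=3,interpolation=cv2.INTER_CUBIC)
b=cv2.resize(s['img'][80:155,340:406],None,fx=6,fy=6,interpolation=cv2.INTER_CUBIC)
cv2.imwrite('pics/w4.png',np.hstack([a,b[:,:396]]))
E
```

```text
t: 8.73
eef_pos: [642.7, 205.9, 230.7]
tcp_rot: [3.141, -0.0, 1.716]
ft_force: [-0.2, -0.1, 0.3]
opening: 0.367
grip_force: 0.0
t: 9.48
eef_pos: [642.8, 205.9, 353.0]
tcp_rot: [3.138, -0.0, 1.716]
ft_force: [0.1, 0.5, 0.0]
opening: 0.365
grip_force: 0.0
[642.3369083  205.84552496 350.28592539]
```

View pics/w4.png

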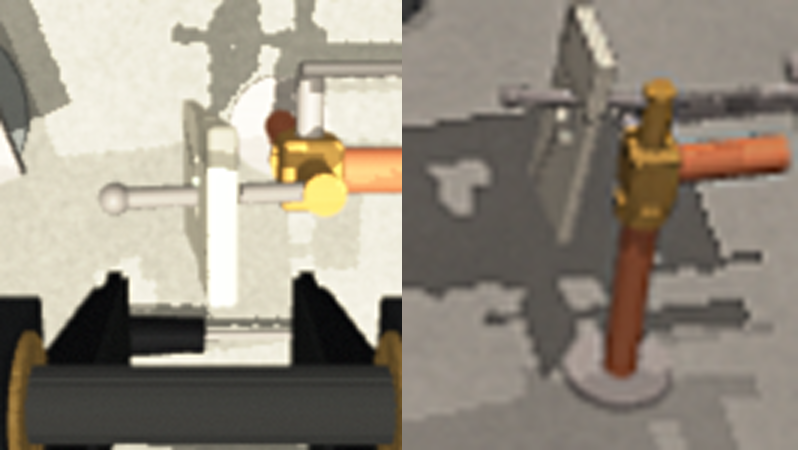

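The tag hangs on the peg by its eye (left: peg through the tag at about (205,195)) and the fingers are clear. Next, the cover.

```bash
python3 - <<'E'
from h import *
import numpy as np
print('round',atz(load('side'),311,289,10));go(447.5,-187,260,0.3)
E
```

```text
round [ 454.4 -348.    10. ]
t 9.58 at [642.3 205.8 350.3] rot [-3.1409 -0.      1.7162] shift [-360.5 -249.6   90.5] turn 81.14
```

```bash
python3 -m crank '[[-14,-10,0,3,60],[-40,-27,0,9,60],[-70,-48,0,16,60],[-100,-69,5,23,60],[-130,-90,15,30,60],[-160,-111,25,37,60],[-190,-131,35,44,60],[-220,-152,45,51,60],[-250,-173,55,58,60],[-280,-194,65,65,60]]'
python3 -c "
from h import *
go(447.5,-187,260,0.3)"
```

```text
t: 10.42
eef_pos: [489.8, -100.4, 284.3]
tcp_rot: [-3.14, 0.001, 0.576]
ft_force: [0.9, 0.0, 0.3]
opening: 0.63
grip_force: 0.0
t 10.42 at [ 489.8 -100.4  284.3] rot [-3.1402e+00  1.0000e-03  5.7590e-01] shift [-82.6  49.7  24.3] turn 15.81
```

```bash
python3 -m crank '[[-28,17,8,5,60],[-55,33,16,10,60],[-83,49,24,15.5,60],[-83,49,24,15.5,60],[-83,49,24,15.5,60],[-83,49,24,15.5,60]]'
python3 - <<'E'
from h import *
c=snap('wrist');S=env.state();print(S['eef_pos'],S['tcp_rot'])
a=.3;X=np.array([np.cos(a),np.sin(a),0]);Y=np.array([-X[1],X[0],0]);o=np.array([447.5,-187,10])
for i in(1,-1):
  for j in (1,-1): print(proj(c,o+i*50*X+j*32*Y))
print('h',proj(c,o+X*42+[0,0,46]),proj(c,o-X*42+[0,0,46]))
cv2.imwrite('pics/w5.png',cv2.resize(c['img'][125:275,220:420],None,fx=4,fy=4,interpolation=cv2.INTER_CUBIC))
E
```

```text
t: 10.92
eef_pos: [448.8, -185.5, 261.2]
tcp_rot: [-3.141, 0.001, 0.312]
ft_force: [0.4, 0.8, 0.2]
opening: 0.633
grip_force: 0.0
[ 449.07141769 -185.1846809   261.43350544] [-3.14101676e+00  1.75738202e-04  3.12630536e-01]
[298.9 146.3]
[343.5 146.8]
[299.3 213.4]
[341.4 213.9]
h [321.2 154.5] [320.5 217.5]
```

View pics/w5.png

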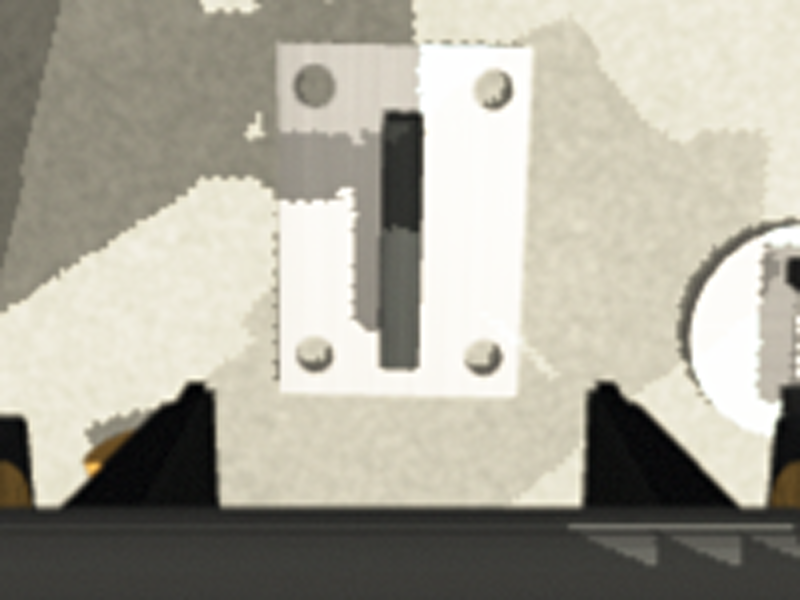

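Holes at (298.5,146.5), (343.3,147), (298.5,213.3) and (341,214) match the prediction. Grey four-hole plate with a dark handle: the right cover, pose (447.5,-187), yaw 0.30.

```bash
python3 - <<'E'
from h import *
c=load('wrist')
h=[atz(c,u,v,10) for u,v in((298.5,146.5),(343.25,147),(298.5,213.25),(341,214))];m=np.mean(h,0);d=h[0]+h[1]-h[2]-h[3];a=np.arctan2(d[1],d[0]);print(m,a)
go(m[0],m[1],51,a)
E
```

```text
[ 447.175 -186.4     10.   ] 0.29496134086008124
t 10.97 at [ 449.1 -185.2  261.4] rot [-3.141e+00  2.000e-04  3.126e-01] shift [ -2.1   0.7 210.4] turn 1.01
```

```bash
python3 -m crank '[[-1,0.5,30,0.5,60],[-2,0.5,65,0.8,60],[-2,0.5,100,0.8,60],[-2,0.5,135,0.8,60],[-2,0.5,165,0.8,60],[-2,0.5,190,0.8,60],[-2,0.5,203,0.8,60],[-2,0.5,210,0.8,60],[-2,0.5,210,0.8,60],[-2,0.5,210,0.8,60]]'; python3 -m crank '[[0,0,0,0,0],[0,0,0,0,0],[0,0,0,0,0],[0,0,0,0,0],[0,0,0,0,0],[0,0,0,0,0],[0,0,0,0,0],[0,0,0,0,0]]'
```

```text
t: 11.8
eef_pos: [447.6, -186.4, 52.0]
tcp_rot: [3.141, -0.0, 0.299]
ft_force: [0.2, -0.3, 0.1]
opening: 0.635
grip_force: 0.0
t: 12.47
eef_pos: [447.1, -186.8, 51.6]
tcp_rot: [-3.141, 0.0, 0.297]
ft_force: [0.8, 0.3, 1.5]
opening: 0.145
grip_force: 30.0
```

```bash
python3 -m crank '[[0,0,-3,0,0],[0,0,-10,0,0],[0,0,-25,0,0],[0,0,-45,0,0],[0,0,-70,0,0],[0,0,-95,0,0],[0,0,-120,0,0],[0,0,-140,0,0],[0,0,-150,0,0],[0,0,-150,0,0]]'
python3 -c "
from h import *
go(476.3,189.5,202,0.485)
go(450,90,202,0.485)"
```

```text
t: 13.3
eef_pos: [447.6, -187.1, 204.1]
tcp_rot: [3.139, -0.003, 0.297]
ft_force: [0.4, -0.8, -3.8]
opening: 0.143
grip_force: 30.0
t 13.3 at [ 447.6 -187.1  204.1] rot [ 3.1388e+00 -2.7000e-03  2.9740e-01] shift [ 137.8 -351.6    1.5] turn -10.75
t 13.3 at [ 447.6 -187.1  204.1] rot [ 3.1388e+00 -2.7000e-03  2.9740e-01] shift [  83.5 -264.2    1.6] turn -10.75
```

```bash
python3 -m crank '[[0,0,-10,0,0],[1,-4,-25,0,0],[5,-19,-38,-1,0],[14,-50,-40,-3,0],[23,-85,-40,-5,0],[32,-120,-40,-7,0],[42,-155,-40,-9,0],[51,-190,-40,-10.5,0],[57,-212,-40,-10.5,0],[59,-219,-40,-10.5,0]]'
python3 -m crank '[[0,0,0,0,0],[0,0,0,0,0],[0,0,0,0,0]]'
python3 - <<'E'
from h import *
c=snap('wrist');S=env.state();print(S['eef_pos'],S['tcp_rot'])
a=.485;X=np.array([np.cos(a),np.sin(a),0]);Y=np.array([-X[1],X[0],0]);o=np.array([476.3,189,125])
q=[proj(c,o+i*50*X+j*32*Y) for i in(1,-1) for j in (1,-1)];print(q)
u,v=np.mean(q,0).astype(int);u=max(u,66);v=max(v,50)
print('org',u-66,v-50)
cv2.imwrite('pics/w6.png',cv2.resize(c['img'][v-50:v+50,u-66:u+67],(798,600),interpolation=cv2.INTER_CUBIC))
E
```

```text
t: 14.13
eef_pos: [438.4, 42.5, 241.0]
tcp_rot: [-3.14, 0.001, 0.483]
ft_force: [-0.6, -0.4, -3.6]
opening: 0.143
grip_force: 30.0
t: 14.38
eef_pos: [439.4, 38.9, 241.3]
tcp_rot: [-3.141, 0.001, 0.48]
ft_force: [-0.6, 0.1, -3.1]
opening: 0.147
grip_force: 30.0
[439.43312045  38.77922309 241.392498  ] [-3.14148657e+00  4.03369118e-04  4.79250803e-01]
[array([149. ,  32.1]), array([222.7,  31.7]), array([165. , 149.1]), array([232. , 148.7])]
org 126 40
```

View pics/w6.png

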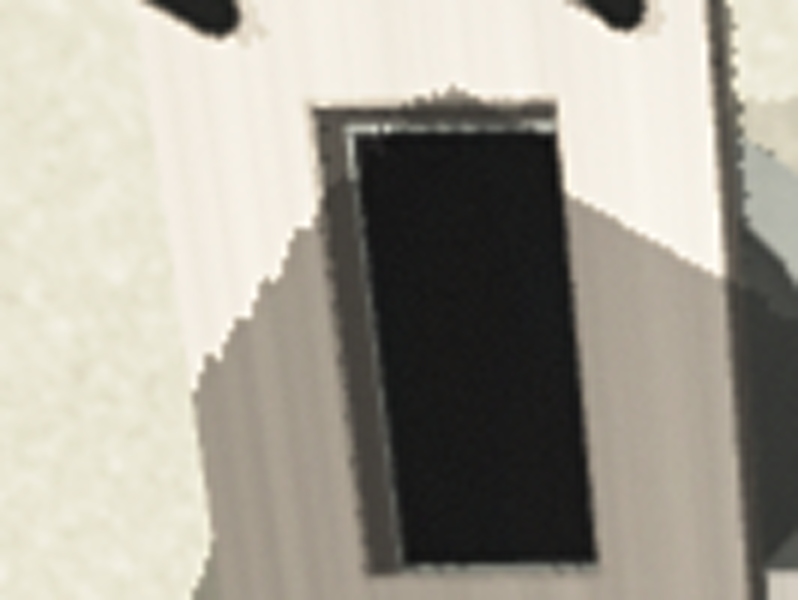

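The crop shows the hatch opening's rim, with corners at (178.3,57.5), (218.7,57.3), (187.7,135.5) and (225.5,133.7), and two stud bases near (162,43) and (230,43). I'll derive the hatch pose from the rim and check it against the stud pixels numerically.

```bash
python3 - <<'E'
from h import *
c=load('wrist')
h=[atz(c,u,v,102) for u,v in((178.3,57.5),(218.7,57.3),(187.7,135.5),(225.5,133.7))];m=np.mean(h,0);d=h[0]+h[1]-h[2]-h[3];a=np.arctan2(d[1],d[0]);print(h,m,a)
X=np.array([np.cos(a),np.sin(a),0]);Y=np.array([-X[1],X[0],0])
g=c['img'].max(2);n,lab,st,ce=cv2.connectedComponentsWithStats((g<70).astype(np.uint8))
for i in(1,-1):
  for j in (1,-1):
    b=m+i*50*X+j*32*Y; print('base',proj(c,b),'tip',proj(c,b+[0,0,23]))
for k in range(1,n):
  if 15<st[k,4]<600 and 130<ce[k,0]<260 and ce[k,1]<190: print('blob',st[k].tolist(),ce[k].round(1))
go(m[0],m[1],241,a)
E
```

```text
[array([498.4, 223.1, 102. ]), array([516.5, 188.7, 102. ]), array([434. , 188.8, 102. ]), array([453.5, 155.1, 102. ])] [475.6   188.925 102.   ] 0.48967210093345365
base [163.2  41.7] tip [148.5  33.1]
base [230.5  41. ] tip [222.2  32.4]
base [177.2 148.7] tip [165. 150.]
base [238.9 148.1] tip [232.  149.3]
blob [149, 32, 16, 14, 110] [157.2  38.9]
blob [221, 32, 12, 13, 76] [227.3  38.7]
blob [193, 58, 17, 2, 28] [200.9  58.5]
blob [249, 79, 8, 8, 17] [252.4  82.4]
blob [248, 88, 17, 46, 495] [255.9 108.8]
blob [185, 102, 4, 15, 21] [186.2 109.3]
blob [229, 145, 13, 8, 70] [235.6 148.7]
blob [162, 146, 18, 8, 121] [170.6 149.6]
t 14.43 at [439.4  38.8 241.4] rot [-3.1415e+00  4.0000e-04  4.7930e-01] shift [ 101.3 -116.6    0.4] turn -0.6
```

```bash
python3 -m crank '[[4,-5,0,0,0],[15,-17,0,-0.3,0],[32,-37,0,-0.6,0],[50,-58,0,-0.6,0],[68,-79,0,-0.6,0],[84,-97,0,-0.6,0],[95,-109,0,-0.6,0],[100,-115,0,-0.6,0],[101,-116.5,0,-0.6,0],[101,-116.5,0,-0.6,0]]'
python3 -m crank '[[0,0,0,0,0],[0,0,0,0,0],[0,0,0,0,0]]'
python3 -c "
from h import *
go(475.3,188.6,191.6,.487)"
```

```text
t: 15.27
eef_pos: [475.0, 189.5, 241.4]
tcp_rot: [-3.142, 0.001, 0.491]
ft_force: [-0.9, -0.3, -3.3]
opening: 0.147
grip_force: 30.0
t: 15.52
eef_pos: [475.1, 189.0, 241.8]
tcp_rot: [3.142, -0.0, 0.49]
ft_force: [1.0, 0.1, -3.3]
opening: 0.143
grip_force: 30.0
t 15.52 at [475.1 189.  241.8] rot [ 3.1416e+00 -2.0000e-04  4.8990e-01] shift [-0.   0.5 50.2] turn 0.17
```

```bash
python3 -m crank '[[0,0.5,8,0,0],[0,0.5,18,0,0],[0,0.5,28,0,0],[0,0.5,36,0,0],[0,0.5,42,0,0],[0,0.5,46,0,0],[0,0.5,48,0,0],[0,0.5,49,0,0],[0,0.5,50,0,0],[0,0.5,50,0,0]]'
python3 - <<'E'
from h import *
c=snap('wrist');S=env.state();p=S['eef_pos'];a=S['tcp_rot'][2];print(p,S['tcp_rot'],S['ft_force'])
X=np.array([np.cos(a),np.sin(a),0]);Y=np.array([-X[1],X[0],0]);g=cv2.cvtColor(c['img'],6).astype(float)
for i in(1,-1):
  for j in (1,-1):
    q=proj(c,p+[0,0,-41.6]+i*50*X+j*32*Y);u,v=q.round().astype(int)
    w=g[max(v-10,0):v+11,u-10:u+11];t=(np.median(w)-w>25);y,x=np.nonzero(t)
    print(q,'blob',(x.mean()+u-10).round(1) if len(x) else None,(y.mean()+max(v-10,0)).round(1) if len(x) else None,len(x))
go(475.3,188.6,191.6,.487)
E
```

```text
t: 16.35
eef_pos: [475.4, 189.4, 191.7]
tcp_rot: [-3.142, -0.0, 0.491]
ft_force: [0.6, 0.3, -2.8]
opening: 0.146
grip_force: 30.0
[475.42908774 189.39769885 191.8348399 ] [ 3.14152460e+00 -5.02658220e-04  4.91045353e-01] [ 0.65592528 -0.53419079 -3.00724036]
[273.7 157.6] blob 275.1 156.4 128
[366.  157.5] blob 364.9 158.2 146
[278.8 287.2] blob None None 0
[361.  287.2] blob None None 0
t 16.4 at [475.4 189.4 191.8] rot [ 3.1415e+00 -5.0000e-04  4.9100e-01] shift [-0.5  0.6  0.2] turn 0.23
```

The cover's visible holes sit within about 1 px of where they should be. I'll settle and hand in.

```bash
python3 -m crank '[[0,0.5,0,0,0],[0,0.5,0,0,0],[0,0.5,0,0,0],[0,0.5,0,0,0],[0,0.5,0,0,0],[0,0.5,0,0,0]]' && python3 -c "
from cell import env
print(env.job_done())"
```

```text
t: 16.9
eef_pos: [475.6, 188.9, 191.7]
tcp_rot: [-3.142, -0.0, 0.491]
ft_force: [-0.4, 0.5, -3.0]
opening: 0.143
grip_force: 30.0
the job is handed in; nothing more can be done
None
```

I handed the job in at about 17 s, and no pass/fail verdict came back: the tag hangs by its eye on the valve's peg, released, and the gripper holds the cover level over the hatch, about 15 mm above the stud tips by my measurements.

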